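Park a suction pump's flywheel just past compression

ROBOT

A 6-joint arm with a two-finger parallel gripper is mounted at the origin on a cart in front of the work surface, level with it; the furniture and walls round the work are solid. World frame = base frame: x ahead of the robot, y to its left, z up, the work surface at z = 0. Lengths are in mm, angles in rad, forces in N, time in s.
With the tool pointing down it reaches from about 300 to 775 mm from the base axis. Payload 14.6 kg.
Tool frame: the origin (TCP) lies midway between the tips of the shut fingers; the grasp point (between the pads) lies 19 mm behind it; z points along the fingers, y is the direction in which the jaws open and shut (so a half turn about z gives the same grasp; the last joint's range is limited). The gripper opens to 94 mm and grips with 3 to 60 N. Pads are 16 mm wide; open, the fingers measure 119 mm over their backs; the gripper's body (75 mm by 177 mm) begins 78 mm behind the grasp point.
Start: joints at [-1.203, 0.3, 1.521, -0, 1.321, -0.067], TCP at [231.668, -498.818, 205.446] pointing down, gripper open.
Joint ranges: [-3.03, 3.03], [-0.79, 2.21], [0.23, 2.52], [-1.04, 4.18], [0, 3.07], [-2.55, 2.55]. Speed limits (rad/s): [2.22, 2.22, 2.57, 3.14, 3.14, 3.14].

INTERFACE

Orientations are given as [roll, pitch, yaw] about the fixed x, y, z axes, in that order (R = Rz(yaw) Ry(pitch) Rx(roll)).
In Python, from cell import manip, camera gives the robot as it stands. The module is installed in compiled form; this text tells all that it offers.
- The arm moves only by the tool jog_arm, never from a script. Its argument "commands" is a list of rows, each a list of 7 numbers: the shift along the world's x, y, z in units of 1 m (1.0 is 1 m), then the turn, a rotation vector about the world's x, y, z in units of 120 degrees (1.0 is 120 degrees), then the opening, from 0 (shut) to 1 (fully open). In form: [[x, y, z, ax, ay, az, grip], ...]. A call has exactly 10 rows; each row is the pose to reach, as a shift and turn from the pose commanded when the call began; what a row does not reach only later rows make up. A row lasts 1/8 s, in which the tool goes at most 62.5 mm and 10.7 degrees, less where a joint would pass 70% of its speed; a pose out of reach is approached as far as the arm can. A call with a number of a shift or a turn outside -1 to 1 is refused whole. A call with a gripper value outside its range is refused whole. The fingers move at their own pace and stop on an object; "grip_force" is the grip in N (left out, the last holds). Time passes only in rows, so rows that repeat a pose let the fingers close, or fill a call up. It gives the time, the measured TCP pose, the force and the opening at its end, in the units of the state.
- manip.read_state(): the state, without advancing time (a new reading comes with each control period).
- camera(name): name is "scene" or "top"; returns a dict with "pixels" (384x512x3 uint8, blue, green, red), "vertical_fov" (degrees; the focal length in pixels is half the picture's height over the tangent of half this angle, whatever the lens; pixels are square), "cx", "cy" (the principal point, pixels), "k1" (the pictures are not rectified: a ray, as slopes to the right and down, at radius r is drawn at 1 + k1 r^2 times it, then the intrinsics apply), "rvec" (rotation vector, rad) and "tvec" (3), from world to camera coordinates, as OpenCV has them. Camera axes: x right, y down, z forward; pixel columns grow to the right and rows downward; lengths in mm; the calibration is good to about 2 mm. A picture is of the moment at which its call begins. There is no depth.
- manip.sign_off(): hands the job in, once; it reports no verdict.
The state is a dict: "clock": time; "joints": joint angles; "qd": joint speeds; "effort": joint torques, N m; "eef_pos": TCP position; "eef_rot": TCP orientation; "wrist_force": force on the tool from outside, world axes, zero at the start; "moment": the same for the moment, N m; "finger_gap": finger opening in mm.
Only numpy, scipy, OpenCV 4.12 (cv2) and the standard library are available. Lean on these libraries where they do the work, as an engineer would, in place of code of your own. Each camera call takes 0.05 s, during which the arm holds its last target.

TASK

Park the bench suction pump so that its motor starts unloaded: take the flywheel's upright handle and turn the wheel anticlockwise (seen from above) through the stiff compression point, where the handle lies straight in line with the cylinder. Stop just past it, with the handle about 20 degrees beyond that line and never running on beyond 45 degrees, then let go. The small turntable with a similar handle is not part of the job: do not turn it.

Things in the scene. Friction and masses are not known exactly. Their poses are not given: they have to be found in the camera images.
- flywheel_axis (a point): Point on the vertical axis of the pump's flywheel, level with the top of the rim, 98 mm above the worktop; its x axis is level and points along the cylinder, z is up. The pump: a fixed grey 270 x 130 mm base plate, a dark spoked steel flywheel, 144 mm across, and a finned lying aluminium cylinder (54 mm thick, top 91 mm up, 114 to 180 mm from the axis, piston rod out to 198 mm).
- flywheel (a joint): Flywheel angle in rad from flywheel_axis's x axis to the handle: 0 in line with the cylinder, negative before it, growing anticlockwise seen from above. Starts between -1.4 and -0.9, stops at -1.75 and 1.75. Turning takes about 4.5 N at the handle, 8 N at the peak near -0.65, 4.5 N at 0 and 2 N at 0.35; seal friction keeps it where it is let go.
- crank_handle_center (a point): Centre of the flywheel's handle, 125 mm above the worktop and 60 mm from the flywheel's axis: an upright round black sleeve, 19 mm diameter (23 mm at its top bead), 43 mm tall, from 105 to 148 mm above the worktop, that spins freely on its pin, so a gripper may keep its direction as the wheel turns. Under it a 26 mm boss ends 102 mm above the worktop; nothing else on the pump is higher than 104 mm.
- turntable_handle_center (a point): Centre of the handle of the other machine, to be left alone: a plain aluminium turntable disc (140 mm diameter, 93 mm high) with no cylinder, with a like handle 55 mm from its axis, centre 122 mm above the worktop.

How it is judged (in metres and radians):
On the way:
1. the gripper turns the flywheel through the compression point by its handle (value of joint flywheel between -0.1 and 0.61 rad and distance between the grasp point and crank_handle_center below 0.06 m), for 0.05 s.
At the end, for the whole second after the job is handed in: The flywheel stands still, let go, with its handle 5 to 35 degrees (0.09 to 0.61 rad) anticlockwise past the line of the cylinder (value of joint flywheel between 0.09 and 0.61 rad and velocity of joint flywheel between -0.05 and 0.05 rad/s); the robot touches nothing.
It fails at once if the flywheel ran on more than about 50 degrees past the cylinder's line (value of joint flywheel above 0.88 rad).
It fails at once if the turntable was turned (its handle moved more than 20 mm) (distance of turntable_handle_center from where it was at the start of the episode above 0.02 m).
It also fails if it takes over 34 s, if anything falls off the work surface, if the arm or the gripper's body presses on something with over 40 N, if the wrist force passes 120 N, or if a joint passes its speed limit or range.

## Working session

There is one attempt and no reset: what is moved stays moved. The work goes in short steps, Python scripts to look and compute and a tool call to move; the robot and the scene stay as the last step left them, time stands still between calls to the robot, and variables do not carry over. Pictures are saved under pics/ and viewed, and the job is handed in when it is done.

Besides the shell and the picture viewer there is one more tool, called after "Emit:" as name(argument=value, ...), one argument or row to a line, values as JSON. jog_arm: Moves the arm, as the interface text tells. Its arguments: {"type":"object","properties":{"commands":{"type":"array","items":{"type":"array","items":{"type":"number"}}},"grip_force":{"type":"number"}},"required":["commands"]}

```bash
mkdir -p pics; cat > h.py <<'E'
import numpy as np, cv2
from cell import manip, camera
def K(c):
    f=192/np.tan(np.radians(c["vertical_fov"])/2)
    return np.array([[f,0,c["cx"]],[0,f,c["cy"]],[0,0,1.]]), np.array([c["k1"],0,0,0,0.])
def ray(c,uv):
    k,d=K(c); p=cv2.undistortPoints(np.array(uv,float).reshape(-1,1,2),k,d).reshape(-1,2)
    R=cv2.Rodrigues(np.array(c["rvec"],float))[0]; t=np.array(c["tvec"],float).ravel()
    return -R.T@t, np.c_[p,np.ones(len(p))]@R
def onz(c,uv,z):
    o,d=ray(c,uv); s=(z-o[2])/d[:,2]; return o+s[:,None]*d
def proj(c,P):
    k,d=K(c); return cv2.projectPoints(np.array(P,float).reshape(-1,1,3),np.array(c["rvec"],float),np.array(c["tvec"],float),k,d)[0].reshape(-1,2)
E
python3 - <<'E'
from h import *
for n in("scene","top"):
    c=camera(n); np.save(n+".npy",c,allow_pickle=True); cv2.imwrite(f"pics/{n}0.png",np.array(c["pixels"]))
    print(n,c["vertical_fov"],ray(c,[[256,192]]))
print(manip.read_state())
E
```

```text
scene 42.27848591829141 (array([-261.4682783 ,  725.31985874,  640.54747652]), array([[ 0.67285118, -0.60443559, -0.42663379]]))
top 48.091223053072845 (array([ 385.15553845,   16.58833762, 1186.79737156]), array([[ 0.18403719, -0.0042114 , -0.98297495]]))
{'clock': 0.1, 'joints': array([-1.20256988e+00,  3.00414999e-01,  1.52149205e+00, -3.49266665e-05,
        1.32072301e+00, -6.66035738e-02]), 'qd': array([-0.00027992, -0.00050774, -0.00230559, -0.0009523 ,  0.00042871,
        0.00196537]), 'effort': array([ 1.36764545e-03, -5.32644153e+01, -3.53280079e+01,  7.09976256e-02,
        2.35181919e-02, -6.04618162e-05]), 'eef_pos': array([ 231.59459811, -498.60724725,  204.95477105]), 'eef_rot': array([-3.14055529e+00, -3.52879486e-05,  4.34838661e-01]), 'wrist_force': array([ 0.65966799, -0.48511345, -0.37440322]), 'moment': array([-0.01677451, -0.04615678, -0.03438779]), 'finger_gap': 94.2858922925934}
```

View pics/scene0.png

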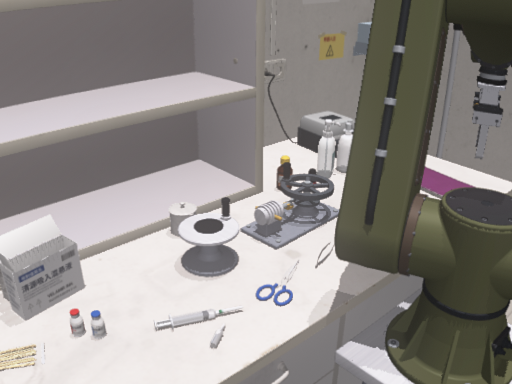

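View pics/top0.png

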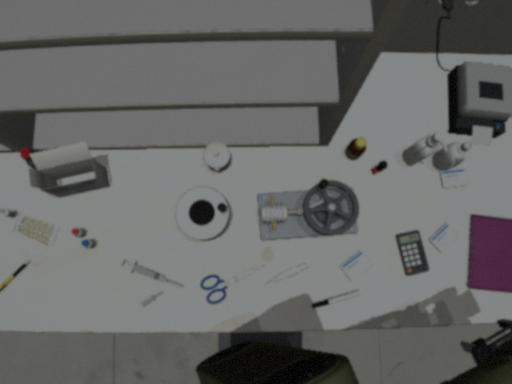

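```bash
python3 - <<'E'
from h import *
c=np.load("top.npy",allow_pickle=True).item(); s=np.load("scene.npy",allow_pickle=True).item()
a=cv2.resize(np.array(c["pixels"])[140:250,240:380],None,fx=5,fy=5,interpolation=cv2.INTER_CUBIC); cv2.imwrite("pics/t1.png",a)
a=cv2.resize(np.array(s["pixels"])[140:260,230:370],None,fx=5,fy=5,interpolation=cv2.INTER_CUBIC); cv2.imwrite("pics/s1.png",a)
E
```

```text
(no output)
```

View pics/t1.png

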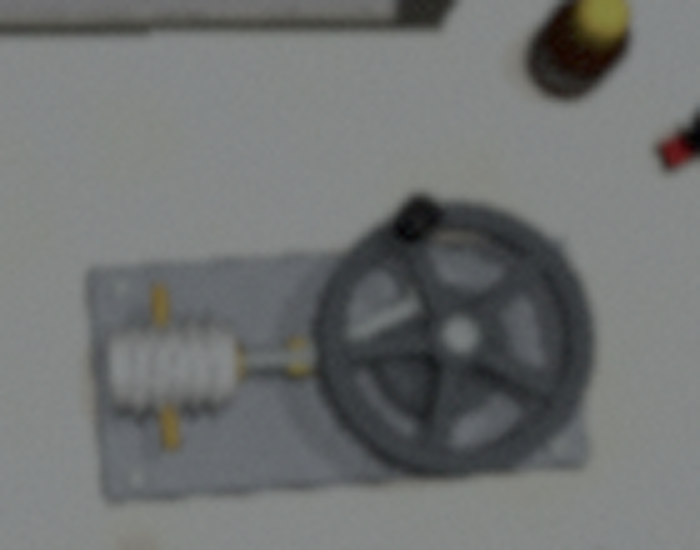

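View pics/s1.png

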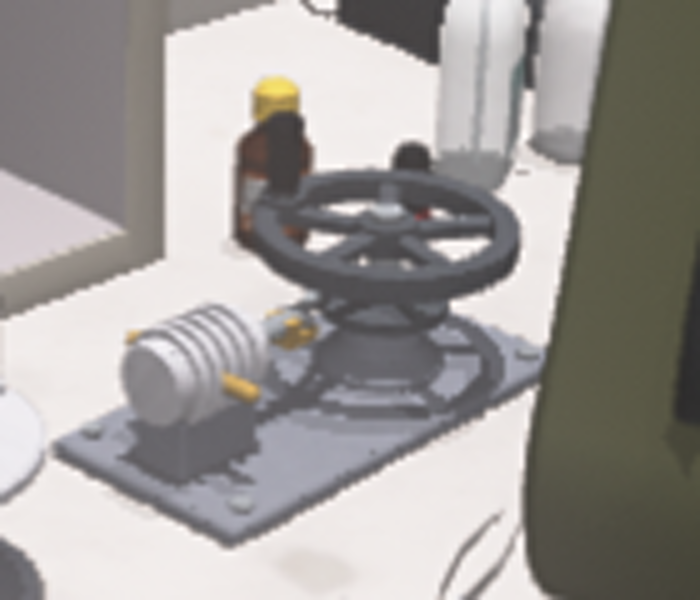

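```bash
python3 - <<'E'
from h import *
c=np.load("top.npy",allow_pickle=True).item(); s=np.load("scene.npy",allow_pickle=True).item()
T=lambda *p:(np.array(p)-.5*0)/5+[240,140]-.4
S=lambda *p:(np.array(p))/5+[230,140]-.4
rim=T((318,340),(594,337),(456,200),(450,475),(360,435),(556,240),(556,437)); q=onz(c,rim,96)[:,:2]
A=np.c_[2*q,np.ones(len(q))]; x=np.linalg.lstsq(A,(q**2).sum(1),rcond=None)[0]
ax=x[:2]; r=np.sqrt(x[2]+ax@ax); print("axis",ax,"r",r)
# hub
print("hub",onz(c,T((460,333)),100))
h=T((420,217)); 
for z in(125,140): 
    p=onz(c,h,z)[0]; print("handle top",z,p, np.linalg.norm(p[:2]-ax))
o1,d1=ray(c,h); o2,d2=ray(s,S((286,152))); d1=d1[0];d2=d2[0]
M=np.c_[d1,-d2]; st=np.linalg.lstsq(M,o2-o1,rcond=None)[0]; P1=o1+st[0]*d1;P2=o2+st[1]*d2; print("tri",P1,P2,np.linalg.norm((P1+P2)[:2]/2-ax))
cor=onz(c,T((88,268),(105,500),(587,467)),12); print("plate",cor, np.linalg.norm(cor[0]-cor[1]),np.linalg.norm(cor[1]-cor[2]))
def ang(v): return np.degrees(np.arctan2(v[1],v[0]))
print("dir plate",ang(cor[1]-cor[2]), ang(cor[0]-cor[1])+90)
for nm,z,u in(("rod",64,(300,358)),("cylL",64,(110,368)),("cylR",64,(240,365))):
    p=onz(c,T(u),z)[0]; print(nm,p,ang(p[:2]-ax),np.linalg.norm(p[:2]-ax))
E
```

```text
axis [ 547.73252767 -180.3847332 ] r 72.02424582932588
hub [[ 548.50464043 -181.23948408  100.        ]]
handle top 125 [ 604.3507741  -159.14110633  125.        ] 60.47245250279396
handle top 140 [ 601.25420537 -156.65857837  140.        ] 58.544858077993204
tri [ 604.44944064 -159.22020758  124.52205224] [ 602.21316127 -161.33340028  124.41013673] 59.123196893624495
plate [[ 601.66413589    8.27995804   12.        ]
 [ 472.87632857    1.18234221   12.        ]
 [ 485.99929905 -264.28995937   12.        ]] 128.98323714535798 265.7964545659818
dir plate 92.82997239627528 93.1544327115555
rod [ 542.01722782 -102.34753091   64.        ] 94.18875797111863 78.2462113758821
cylL [538.37481179  -2.0273461   64.        ] 93.0033321673907 178.60269981690394
cylR [538.82987762 -70.55197613  64.        ] 94.63405965758854 110.19297484104936
```

```bash
python3 - <<'E'
from h import *
c=np.load("top.npy",allow_pickle=True).item(); s=np.load("scene.npy",allow_pickle=True).item()
print(onz(s,[(262.6,191)],0), onz(c,[(320,146),(328,146)],0))
P=onz(s,[(262.6,191)],0)[0]
for z in(0,100,200,300,400,500,600): print(z,proj(c,[[P[0],P[1],z]]),proj(s,[[P[0],P[1],z]]))
print("bottle",onz(c,[(356,148)],0),onz(c,[(360,143)],90))
E
```

```text
[[ 741.0023787  -202.12693727    0.        ]] [[ 738.77832898 -174.43719752    0.        ]
 [ 738.50184485 -197.5421678     0.        ]]
0 [[329.5412245  145.14560648]] [[262.6 191. ]]
100 [[335.87990719 134.18931199]] [[263.08120853 160.33981244]]
200 [[343.38383983 121.20086828]] [[263.57920755 127.95145026]]
300 [[352.39825453 105.57144581]] [[264.09200308  93.83335815]]
400 [[363.41416487  86.4311044 ]] [[264.61653258  58.02610748]]
500 [[377.14891566  62.50082675]] [[265.14828545  20.63055287]]
600 [[394.67841663  31.84425948]] [[265.68078788 -18.16699248]]
bottle [[ 731.63465802 -278.45053226    0.        ]] [[ 719.1001122  -267.74713964   90.        ]]
```

Emit:
jog_arm(
  commands=[
    [0.04, 0.036, 0, 0, 0, 0, 1],
    [0.08, 0.073, 0, 0, 0, 0, 1],
    [0.12, 0.109, 0, 0, 0, 0, 1],
    [0.16, 0.145, 0, 0, 0, 0, 1],
    [0.2, 0.182, 0, 0, 0, 0, 1],
    [0.24, 0.218, 0, 0, 0, 0, 1],
    [0.28, 0.254, 0, 0, 0, 0, 1],
    [0.32, 0.29, 0, 0, 0, 0, 1],
    [0.36, 0.327, 0, 0, 0, 0, 1],
    [0.372, 0.338, 0, 0, 0, 0, 1],
  ],
)

```text
clock: 1.35
eef_pos: [605.0, -158.5, 204.6]
eef_rot: [-3.141, 0.001, 0.437]
wrist_force: [-1.1, 0.5, 0.5]
finger_gap: 94.5
```

```bash
python3 - <<'E'
from h import *
s=camera("scene");a=np.array(s["pixels"]).copy()
t=manip.read_state(); print(t["clock"],t["eef_pos"],t["eef_rot"],t["joints"])
a=cv2.resize(a[90:240,200:400],None,fx=4,fy=4,interpolation=cv2.INTER_CUBIC); cv2.imwrite("pics/s2.png",a)
a=cv2.resize(np.array(camera("top")["pixels"])[130:250,240:400],None,fx=5,fy=5,interpolation=cv2.INTER_CUBIC); cv2.imwrite("pics/t2.png",a)
E
```

```text
1.4 [ 605.16956318 -158.43814465  204.62119234] [-3.14066545e+00  5.31371452e-04  4.37301030e-01] [-3.14737278e-01  4.71790860e-01  1.28697755e+00  3.19714227e-04
  1.38384572e+00  8.18698682e-01]
```

View pics/s2.png

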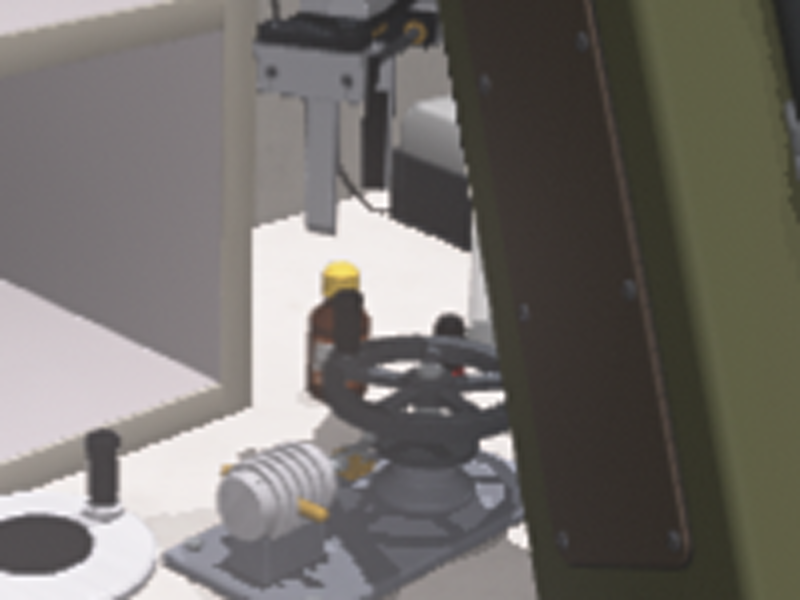

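View pics/t2.png

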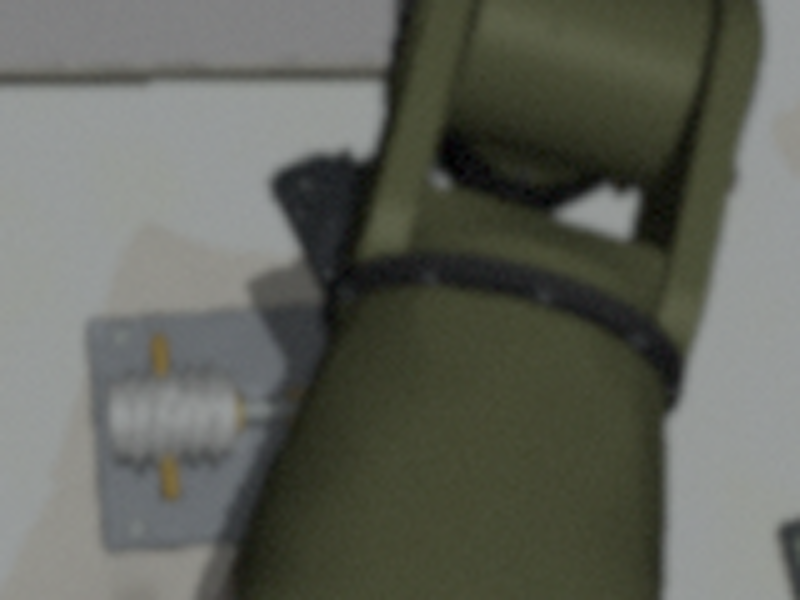

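Emit:
jog_arm(
  commands=[
    [-0.001, -0.001, -0.03, 0, 0, 0, 1],
    [-0.002, -0.002, -0.06, 0, 0, 0, 1],
    [-0.002, -0.002, -0.08, 0, 0, 0, 1],
    [-0.002, -0.002, -0.093, 0, 0, 0, 1],
    [-0.002, -0.002, -0.093, 0, 0, 0, 1],
    [-0.002, -0.002, -0.093, 0, 0, 0, 0.6],
    [-0.002, -0.002, -0.093, 0, 0, 0, 0.35],
    [-0.002, -0.002, -0.093, 0, 0, 0, 0.1],
    [-0.002, -0.002, -0.093, 0, 0, 0, 0],
    [-0.002, -0.002, -0.093, 0, 0, 0, 0],
  ],
  grip_force=30,
)

```text
clock: 2.7
eef_pos: [601.7, -162.8, 112.5]
eef_rot: [3.142, -0.0, 0.435]
wrist_force: [0.3, -0.5, 0.9]
finger_gap: 47.1
```

```bash
python3 - <<'E'
from h import *
s=camera("scene");a=np.array(s["pixels"]).copy()
t=manip.read_state(); print(t["clock"],t["eef_pos"],t["wrist_force"],t["finger_gap"])
a=cv2.resize(a[90:240,200:400],None,fx=4,fy=4,interpolation=cv2.INTER_CUBIC); cv2.imwrite("pics/s3.png",a)
ax=np.array([548,-180.5]); h=t["eef_pos"][:2]; d=h-ax; print(np.linalg.norm(d),np.degrees(np.arctan2(d[1],d[0])))
E
```

```text
2.75 [ 601.66654275 -162.78782824  112.4428674 ] [0.0939003  0.16420649 0.24907847] 43.24456453903685
56.513881827058675 18.26502021521684
```

View pics/s3.png

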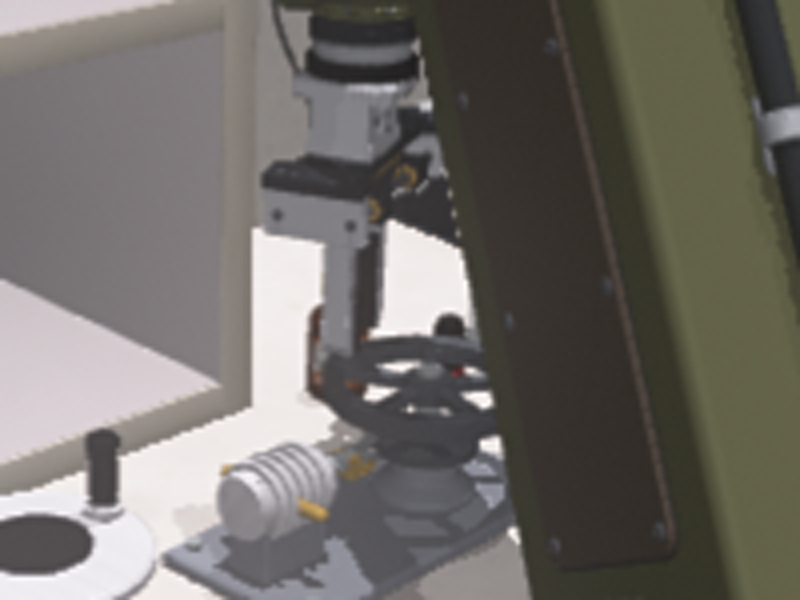

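Emit:
jog_arm(
  commands=[
    [0.002, 0.002, -0.001, 0, 0, 0, 0],
    [0.002, 0.002, -0.001, 0, 0, 0, 0],
    [0.002, 0.002, -0.001, 0, 0, 0, 0],
    [0.002, 0.002, -0.001, 0, 0, 0, 0],
    [0.002, 0.002, -0.001, 0, 0, 0, 0],
    [0.002, 0.002, -0.001, 0, 0, 0, 0],
    [0.002, 0.002, -0.001, 0, 0, 0, 0],
    [0.002, 0.002, -0.001, 0, 0, 0, 0],
    [0.002, 0.002, -0.001, 0, 0, 0, 0],
    [0.002, 0.002, -0.001, 0, 0, 0, 0],
  ],
)

```text
clock: 4.0
eef_pos: [603.6, -160.8, 111.3]
eef_rot: [-3.141, 0.0, 0.435]
wrist_force: [0.5, 3.8, -3.8]
finger_gap: 20.8
```

```bash
python3 - <<'E'
from h import *
s=camera("scene");t=manip.read_state(); print(t["clock"],t["eef_pos"],t["wrist_force"],t["finger_gap"])
a=cv2.resize(np.array(s["pixels"])[150:200,260:320],None,fx=10,fy=10,interpolation=cv2.INTER_CUBIC); cv2.imwrite("pics/s4.png",a)
ax=np.array([548,-180.5]); h=t["eef_pos"][:2]; d=h-ax; print(np.linalg.norm(d),np.degrees(np.arctan2(d[1],d[0])))
r=60
a0=np.radians(20)
p0=ax+r*np.array([np.cos(a0),np.sin(a0)])
for a in np.radians(np.arange(20,118,4)): print(round(np.degrees(a)),np.round((ax+r*np.array([np.cos(a),np.sin(a)])-p0)/1000,4), np.round((ax+r*np.array([np.cos(a),np.sin(a)])),1))
E
```

```text
4.05 [ 603.61984862 -160.77758327  111.31911766] [ 0.9155429   4.34164316 -4.03752731] 20.673368350512842
59.01306027357346 19.524157290566738
20 [0. 0.] [ 604.4 -160. ]
24 [-0.0016  0.0039] [ 602.8 -156.1]
28 [-0.0034  0.0076] [ 601.  -152.3]
32 [-0.0055  0.0113] [ 598.9 -148.7]
36 [-0.0078  0.0147] [ 596.5 -145.2]
40 [-0.0104  0.018 ] [ 594.  -141.9]
44 [-0.0132  0.0212] [ 591.2 -138.8]
48 [-0.0162  0.0241] [ 588.1 -135.9]
52 [-0.0194  0.0268] [ 584.9 -133.2]
56 [-0.0228  0.0292] [ 581.6 -130.8]
60 [-0.0264  0.0314] [ 578.  -128.5]
64 [-0.0301  0.0334] [ 574.3 -126.6]
68 [-0.0339  0.0351] [ 570.5 -124.9]
72 [-0.0378  0.0365] [ 566.5 -123.4]
76 [-0.0419  0.0377] [ 562.5 -122.3]
80 [-0.046   0.0386] [ 558.4 -121.4]
84 [-0.0501  0.0392] [ 554.3 -120.8]
88 [-0.0543  0.0394] [ 550.1 -120.5]
92 [-0.0585  0.0394] [ 545.9 -120.5]
96 [-0.0627  0.0392] [ 541.7 -120.8]
100 [-0.0668  0.0386] [ 537.6 -121.4]
104 [-0.0709  0.0377] [ 533.5 -122.3]
108 [-0.0749  0.0365] [ 529.5 -123.4]
112 [-0.0789  0.0351] [ 525.5 -124.9]
116 [-0.0827  0.0334] [ 521.7 -126.6]
```

View pics/s4.png

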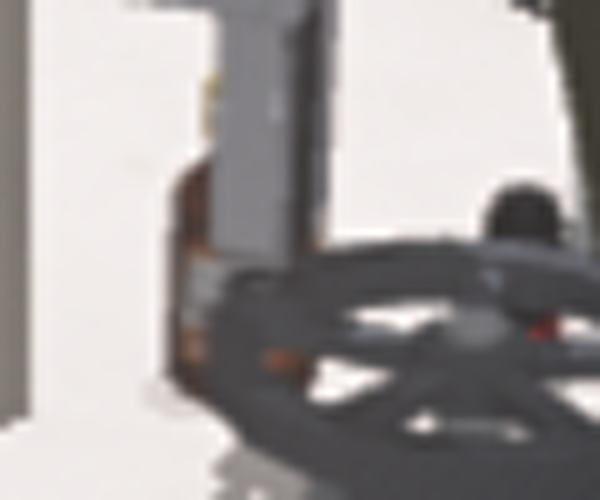

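Emit:
jog_arm(
  commands=[
    [0, 0, 0, 0, 0, 0, 0],
    [-0.0016, 0.0039, 0, 0, 0, 0, 0],
    [-0.0034, 0.0076, 0, 0, 0, 0, 0],
    [-0.0055, 0.0113, 0, 0, 0, 0, 0],
    [-0.0078, 0.0147, 0, 0, 0, 0, 0],
    [-0.0104, 0.018, 0, 0, 0, 0, 0],
    [-0.0132, 0.0212, 0, 0, 0, 0, 0],
    [-0.0162, 0.0241, 0, 0, 0, 0, 0],
    [-0.0194, 0.0268, 0, 0, 0, 0, 0],
    [-0.0228, 0.0292, 0, 0, 0, 0, 0],
  ],
  grip_force=40,
)

```text
clock: 5.3
eef_pos: [581.1, -132.8, 111.4]
eef_rot: [3.139, -0.0, 0.434]
wrist_force: [5.6, -6.3, -8.1]
finger_gap: 20.1
```

```bash
cat > st.py <<'E'
from h import *
import sys
s=camera("scene");t=manip.read_state(); print(t["clock"],t["eef_pos"],t["wrist_force"],t["finger_gap"])
a=cv2.resize(np.array(s["pixels"])[120:240,220:360],None,fx=5,fy=5,interpolation=cv2.INTER_CUBIC); cv2.imwrite(f"pics/{sys.argv[1]}.png",a)
ax=np.array([548,-180.5]); h=t["eef_pos"][:2]; d=h-ax; print(np.linalg.norm(d),np.degrees(np.arctan2(d[1],d[0])))
E
python3 st.py s5
```

```text
5.35 [ 580.7241896  -132.63927284  111.38472066] [ 3.7474513  -6.28834477 -8.01904708] 20.203824435199696
57.978632173557195 55.63810689098836
```

View pics/s5.png

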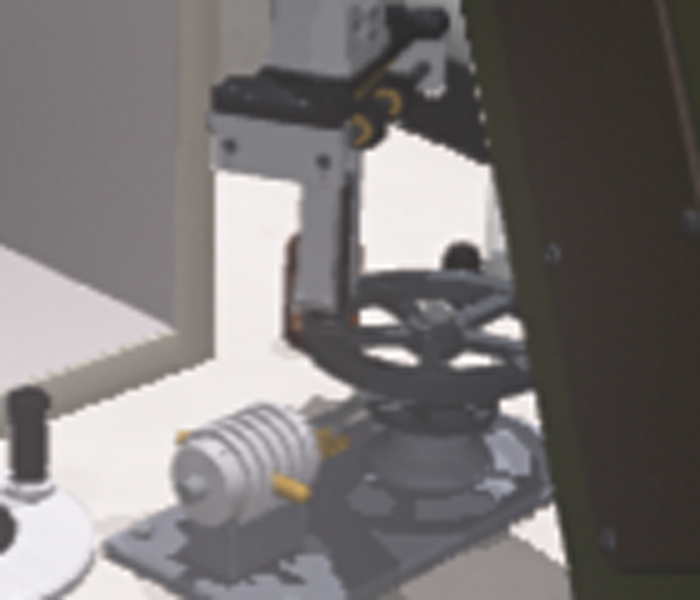

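Emit:
jog_arm(
  commands=[
    [-0.0036, 0.0022, 0, 0, 0, 0, 0],
    [-0.0073, 0.0042, 0, 0, 0, 0, 0],
    [-0.0111, 0.0059, 0, 0, 0, 0, 0],
    [-0.015, 0.0073, 0, 0, 0, 0, 0],
    [-0.0191, 0.0085, 0, 0, 0, 0, 0],
    [-0.0232, 0.0094, 0, 0, 0, 0, 0],
    [-0.0273, 0.01, 0, 0, 0, 0, 0],
    [-0.0315, 0.0102, 0, 0, 0, 0, 0],
    [-0.0357, 0.0102, 0, 0, 0, 0, 0],
    [-0.0357, 0.0102, 0, 0, 0, 0, 0],
  ],
)

```text
clock: 6.6
eef_pos: [544.9, -122.9, 111.4]
eef_rot: [3.139, 0.001, 0.434]
wrist_force: [0.6, -8.0, -7.3]
finger_gap: 20.1
```

```bash
python3 st.py s6
```

```text
6.65 [ 544.95833419 -122.91939099  111.37861077] [ 0.63995669 -7.15171994 -6.94930763] 20.225516786344333
57.660890257517096 93.02380935528846
```

View pics/s6.png

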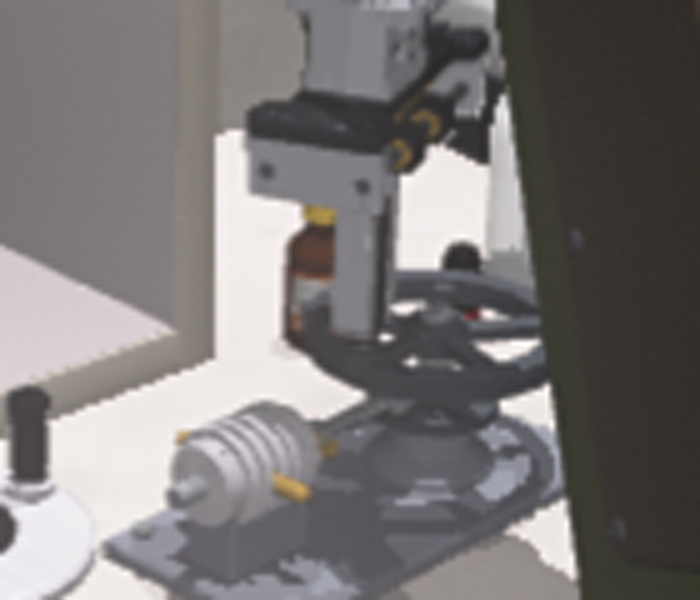

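Emit:
jog_arm(
  commands=[
    [-0.003, -0.001, 0, 0, 0, 0, 0],
    [-0.006, -0.0015, 0, 0, 0, 0, 0],
    [-0.009, -0.002, 0, 0, 0, 0, 0],
    [-0.012, -0.003, 0, 0, 0, 0, 0],
    [-0.015, -0.004, 0, 0, 0, 0, 0],
    [-0.018, -0.005, 0, 0, 0, 0, 0],
    [-0.02, -0.0055, 0, 0, 0, 0, 0],
    [-0.022, -0.006, 0, 0, 0, 0, 0],
    [-0.022, -0.006, 0, 0, 0, 0, 0],
    [-0.022, -0.006, 0, 0, 0, 0, 0],
  ],
)

```text
clock: 7.9
eef_pos: [523.0, -128.2, 111.4]
eef_rot: [3.14, 0.0, 0.435]
wrist_force: [2.3, -7.8, -8.7]
finger_gap: 20.0
```

```bash
python3 st.py s7
```

```text
7.95 [ 523.02407278 -128.20346934  111.40581534] [ 3.72986637 -8.36079846 -9.00267492] 20.201279186004598
57.954499906481544 115.52834175900585
```

View pics/s7.png

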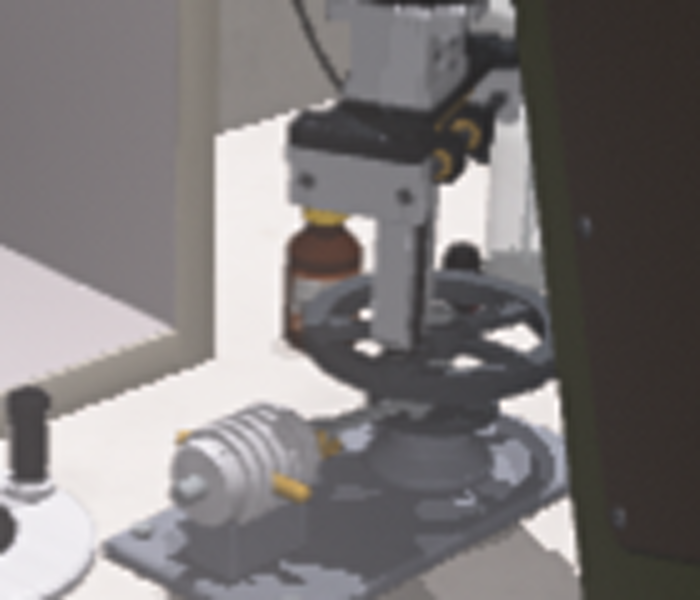

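Emit:
jog_arm(
  commands=[
    [0, -0.001, 0, 0, 0, 0, 0.25],
    [0, -0.001, 0, 0, 0, 0, 0.35],
    [0, -0.001, 0, 0, 0, 0, 0.45],
    [0, -0.001, 0, 0, 0, 0, 0.6],
    [0, -0.001, 0, 0, 0, 0, 0.6],
    [0, -0.001, 0, 0, 0, 0, 0.6],
    [0, -0.001, 0, 0, 0, 0, 0.6],
    [0, -0.001, 0, 0, 0, 0, 0.6],
    [0, -0.001, 0, 0, 0, 0, 0.6],
    [0, -0.001, 0, 0, 0, 0, 0.6],
  ],
)

```text
clock: 9.2
eef_pos: [523.2, -128.4, 111.4]
eef_rot: [3.142, 0.0, 0.435]
wrist_force: [-0.4, -0.3, 0.6]
finger_gap: 56.6
```

```bash
python3 st.py s8
```

```text
9.25 [ 523.17741111 -128.42495882  111.4528008 ] [ 1.04392591 -0.12627341 -0.39579824] 56.4011065266219
57.68856761292389 115.48571826432051
```

View pics/s8.png

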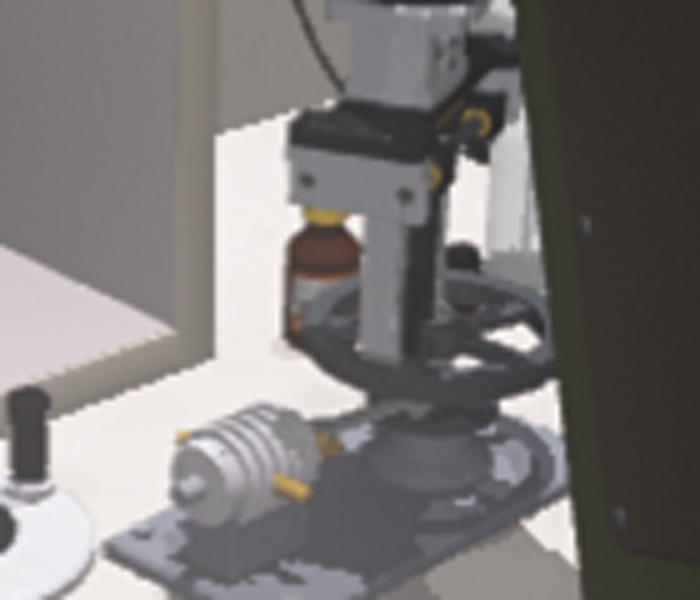

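Released, and the forces read zero. Lift straight up, then move aside to check.

Emit:
jog_arm(
  commands=[
    [0, 0, 0.02, 0, 0, 0, 0.6],
    [0, 0, 0.05, 0, 0, 0, 0.6],
    [0, 0, 0.09, 0, 0, 0, 0.6],
    [0, 0, 0.12, 0, 0, 0, 0.6],
    [-0.02, -0.04, 0.12, 0, 0, 0, 0.6],
    [-0.05, -0.09, 0.12, 0, 0, 0, 0.6],
    [-0.08, -0.14, 0.12, 0, 0, 0, 0.6],
    [-0.11, -0.19, 0.12, 0, 0, 0, 0.6],
    [-0.14, -0.24, 0.12, 0, 0, 0, 0.6],
    [-0.16, -0.28, 0.12, 0, 0, 0, 0.6],
  ],
)

```text
clock: 10.5
eef_pos: [361.7, -410.2, 231.6]
eef_rot: [3.141, -0.0, 0.434]
wrist_force: [0.4, 0.5, -0.1]
finger_gap: 56.6
```

```bash
python3 st.py s9; python3 - <<'E'
from h import *
c=camera("top"); np.save("top2.npy",c,allow_pickle=True)
a=np.array(c["pixels"])
cv2.imwrite("pics/t9.png",cv2.resize(a[140:250,240:380],None,fx=5,fy=5,interpolation=cv2.INTER_CUBIC))
b=np.array(np.load("top.npy",allow_pickle=True).item()["pixels"])
print("turntable diff",cv2.absdiff(a,b)[170:250,165:240].mean())
E
```

```text
10.55 [ 359.77932286 -413.45112682  231.25370923] [-2.33222146 -3.59535662 -0.2493664 ] 56.07756285603897
299.4883149504978 -128.9376407842722
turntable diff 2.591666666666667
```

View pics/t9.png

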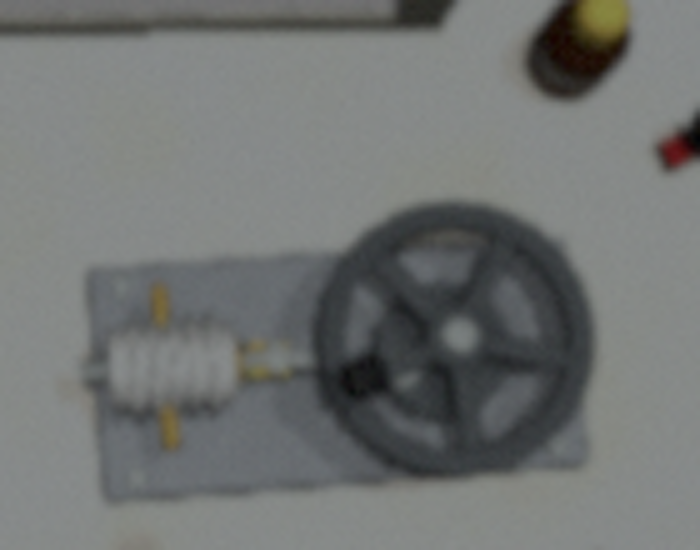

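View pics/s9.png

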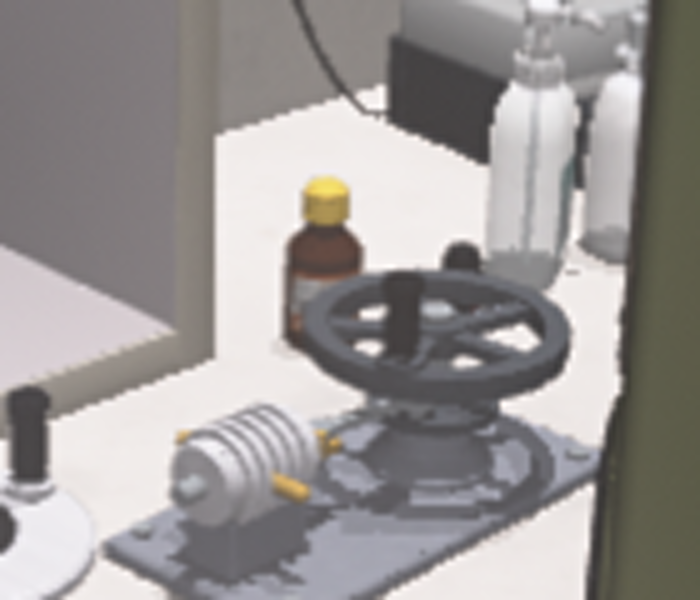

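Emit:
jog_arm(
  commands=[
    [0, 0, 0, 0, 0, 0, 0.6],
    [0, 0, 0, 0, 0, 0, 0.6],
    [0, 0, 0, 0, 0, 0, 0.6],
    [0, 0, 0, 0, 0, 0, 0.6],
    [0, 0, 0, 0, 0, 0, 0.6],
    [0, 0, 0, 0, 0, 0, 0.6],
    [0, 0, 0, 0, 0, 0, 0.6],
    [0, 0, 0, 0, 0, 0, 0.6],
    [0, 0, 0, 0, 0, 0, 0.6],
    [0, 0, 0, 0, 0, 0, 0.6],
  ],
)

```text
clock: 11.85
eef_pos: [363.2, -408.4, 231.4]
eef_rot: [3.142, -0.0, 0.435]
wrist_force: [0.5, 0.9, -0.1]
finger_gap: 56.6
```

```bash
python3 - <<'E'
from h import *
c=camera("top"); a=np.array(c["pixels"]); 
m=(a[205:227,300:325].max(2)<45).astype(np.uint8); n,l,st,ce=cv2.connectedComponentsWithStats(m)
print(st,ce+[300,205])
for uv in([(365/5+239.6,377/5+139.6)],ce[1:2]+[300,205]):
    p=onz(c,uv,125)[0]; d=p[:2]-[548,-180.5]; print(p,np.linalg.norm(d),np.degrees(np.arctan2(d[1],d[0]))-93.2)
print("move since", cv2.absdiff(a,np.array(np.load("top2.npy",allow_pickle=True).item()["pixels"]))[170:240,290:370].mean(), manip.read_state()["clock"])
E
```

```text
[[  0   0  25  22 458]
 [ 23   0   2   3   4]
 [  4   6  14  10  88]] [[312.04803493 215.58951965]
 [323.75       205.75      ]
 [311.21590909 215.47727273]]
[ 523.38188285 -128.04754382  125.        ] 57.942314862975465 21.942616262735754
[ 546.22232762 -156.96765928  125.        ] 23.59938937773738 1.1200140309986892
move since 1.3264880952380953 11.9
```

```bash
python3 -c "
from cell import manip
print(manip.sign_off())"
```

```text
the job is handed in; nothing more can be done
None
```

The flywheel is parked about 22° anticlockwise past the cylinder's line, and I have handed the job in at about 12 s on the clock. I gripped its handle, turned the wheel from about -73° through the compression point, let go, and moved the arm clear.

- **Angle:** the final top view puts the handle at about +22° (0.38 rad), inside the 5 to 35° window. The gripper's own position before it let go also gave about 22°.
- **Standing still:** two top views about 1.3 s apart show no change beyond image noise.
- **Forces:** the wrist readings I took during the turn were about 10 to 13 N. After release they were near zero.
- **Turntable:** the before and after views match within noise, so it was not turned.

**Checks that disagreed:**
- The handle came out about 58 mm from my estimated axis instead of 60 mm, so that estimate is off by about 2 mm. This puts the angle out by only 1 to 2°.
- An automatic colour mask in the last check first picked up a 4-pixel noise speck. I ignored it; the real handle blob was within about 1.5 pixels of the point I had read by eye.

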